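# Shake the grinding balls out of the dial-lid jar

## Task

Turn the orange dial lid of the jar in the tilting stand to its largest opening while the jar still stands upright, and let go of it. Then push the stand's side lever over so that the jar tips right over and both metal balls drop out into the blue tray underneath; leave the jar tipped over, with the dial still at its largest opening.

Things in the scene. Friction and masses are not known exactly. Their poses are not given: they have to be found in the camera images.
- dial (a joint): Angle (rad) of the orange dial lid (disc, 90 mm) on the clear jar, growing anticlockwise from above. Its wedge window (1 rad wide, 16-42 mm from centre) lies over a white plate: -0.44 = small holes, 0.58 = medium holes, 1.6 = largest opening, a wedge on the jar's tray side, the only one that lets the balls out. Range -0.6 to 1.95; stays where left (friction 0.05 N m).
- dial_grip (a point): On the dial's axis, inside its upright orange grip bar (34 long, 12 wide, 34 mm high): 11 mm below the bar's top, 23 mm above the disc, 246 mm above the table while the jar is upright. The bar lies along the window's middle, a white dash on top at the window's end; its yaw = stand yaw + dial - 1.6. Clear all round above the disc.
- tip (a joint): Tilt (rad) of jar, lid and side lever about the stand's level axle, 135 mm above the table: 0 = upright (start), 2.1 = right over towards the tray, on its stop, lid slanting down. Stiffish (0.11 N m) and top-heavy: stays upright by itself, needs 1 to 2 N at the lever's grip; once past about 0.7 it falls slowly to the stop by itself (1 to 4 s).
- tip_grip (a point): Centre of the black round cross grip (18 mm thick, 44 mm long, along the axle) on top of the steel side lever, 100 mm above the axle, 125 mm beside the jar's axis; turns with the jar. Its axes when upright are the stand's: y along the axle from lever to jar (at any tilt), x level towards the tray: the way to push it. 80 mm free before, behind and outside the lever.
- tray_in (a point): Centre of the inner floor of the blue catch tray (inside 207 x 108 mm, walls 34 mm high, floor 10 mm above the table), part of the fixed stand, 92 mm along the stand's x from the jar's axis. Axes are those of the stand, z up.
- ball1_center (a point): Centre of one shiny metal ball of 12 mm diameter, 14 g (tungsten carbide), at first lying on the floor of the clear jar (inside radius 42 mm).
- ball2_center (a point): Centre of the other ball, the same size.

How it is judged:
On the way, in this order (a step that is already met when the one before it is completed fails the run):
1. dial at the largest opening, let go, the jar still upright (value of joint dial between 1.35 and 1.85 rad and value of joint tip below 0.2 rad and contact force between the fingers and dial below 0.1 N), for 0.2 s.
2. jar tipped right over with the dial at the largest opening (value of joint dial between 1.35 and 1.85 rad and value of joint tip above 1.9 rad), for 0.2 s.
At the end, for the whole second after the job is handed in: The jar is tipped over (joint tip above 1.9 rad), the dial is within 0.25 rad (14 degrees) of the largest opening (1.6), and both balls lie in the blue tray (centres inside its walls and less than 30 mm above its floor) (all of step 2 and x of ball1_center in the frame of tray_in between -0.106 and 0.106 m and y of ball1_center in the frame of tray_in between -0.057 and 0.057 m and z of each of ball1_center, ball2_center in the frame of tray_in below 0.03 m and x of ball2_center in the frame of tray_in between -0.106 and 0.106 m and y of ball2_center in the frame of tray_in between -0.057 and 0.057 m); the robot touches nothing.
It fails at once if the jar tipped while the dial is not at the largest opening (value of joint tip above 0.6 rad and not (value of joint dial between 1.35 and 1.85 rad)).
It also fails if it takes over 48 s, if anything falls off the work surface, if the arm or the gripper's body presses on something with over 40 N, if the wrist force passes 120 N, or if a joint passes its speed limit or range.

## Robot

A 6-joint arm with a two-finger parallel gripper is mounted at the origin on the work surface. World frame = base frame: x ahead of the robot, y to its left, z up, the work surface at z = 0. Lengths are in m, angles in rad, forces in N, time in s.
With the tool pointing down it reaches from about 0.375 to 0.975 m from the base axis. Payload 3.8 kg.
Tool frame: the origin (TCP) lies midway between the tips of the shut fingers; the grasp point (between the pads) lies 19 mm behind it; z points along the fingers, y is the line along which they close (so a half turn about z gives the same grasp; the last joint's range is limited). The gripper opens to 85 mm and grips with 20 to 120 N. Pads are 22 mm wide; open, the fingers measure 114 mm over their backs; the gripper's body (76 mm by 85 mm) begins 54 mm behind the grasp point. The pads swing forward as they close: fully open they stand 13 mm farther back than shut.
Start: joints at [-1.251, 0.264, 1.604, -0, 1.274, -0.037], TCP at [0.236, -0.632, 0.193] pointing down, gripper open.
Joint ranges: [-2.63, 2.63], [-0.94, 2.18], [0.31, 2.57], [-1.31, 4.45], [0, 2.66], [-2.55, 2.55]. Speed limits (rad/s): [2.57, 2.57, 3.14, 3.14, 3.14, 3.14].

## Interface

Orientations are given as a rotation vector (axis times angle).
In Python, from workcell import bot gives the robot as it stands.
- The arm moves only by the tool step_arm, never from a script. Its argument "motion" is a list of rows, each a list of 5 numbers: the finger opening in cm, from 0 to 8.54, then the shift along the tool's x, y, z in cm, then the turn about the tool's z in degrees. In form: [[claw, dx, dy, dz, twist], ...]. A call has 1 to 20 rows; each row is the pose to reach, as a shift and turn from the pose commanded when the call began, along the tool's axes at that moment; what a row does not reach only later rows make up. A row lasts 1/10 s, in which the tool goes at most 50 mm and 8.59 degrees, less where a joint would pass 70% of its speed; a pose out of reach is approached as far as the arm can. A call with a gripper value outside its range is refused whole. The fingers move at their own pace and stop on an object; "force" is the grip in N (left out, the last holds). Time passes only in rows, so rows that repeat a pose let the fingers close. It gives the time, the measured TCP pose, the force, the opening and the grip force at its end, in the units of the state.
- bot.read_state(): the state, without advancing time (a new reading comes with each control period).
- bot.read_camera(name): name is "scene" or "top" or "wrist"; returns (picture, depth): 480x640x3 uint8, red, green, blue; 480x640 float32, m along the optical axis (not along the pixel's ray), 0 where there is no reading.
- bot.calibration(name): a dict with "mtx" (3x3 intrinsics, pixels), "origin" and "orientation" of the camera in the world; the wrist camera has in their place "T_tool_cam" (4x4, takes a point from camera to tool coordinates, whose origin is the TCP and whose axes are the flange's). Camera axes: x right, y up, looking along -z (the intrinsics and any distortion apply to the point x, -y, -z); pixel columns grow to the right and rows downward; lengths in m; the calibration is good to about 2 mm. A picture is of the moment at which its call begins: read the wrist's pose just before it. calibration takes no time and is no camera call.
- bot.finish_job(): hands the job in; it is judged then, once.
The state is a dict: "time": time; "q": joint angles; "joint_vel": joint speeds; "joint_torque": joint torques, N m; "tool_pos": TCP position; "tcp_rot": TCP orientation; "wrist_force": force on the tool from outside, world axes, zero at the start; "torque": the same for the moment, N m; "width": opening from 0.0 (shut) to 1.0 (fully open); "grip_force": force on a finger pad.
Only numpy, scipy, OpenCV 4.12 (cv2) and the standard library are available. Lean on these libraries where they do the work, as an engineer would, in place of code of your own. Each camera call takes 0.05 s, during which the arm holds its last target. There are 200 camera calls.

## Working session

There is one attempt and no reset: what is moved stays moved. The work goes in short steps, Python scripts to look and compute and a tool call to move; the robot and the scene stay as the last step left them, time stands still between calls to the robot, and variables do not carry over. Pictures are saved under pics/ and viewed, at most 10 in all, crops included, and the job is handed in when it is done.

Besides the shell and the picture viewer there is one more tool, called after "Call:" by a JSON object that holds its "api" and its "payload", one argument or row to a line. step_arm: Moves the arm, as the interface text tells. Its arguments: {"type":"object","properties":{"motion":{"type":"array","items":{"type":"array","items":{"type":"number"}}},"force":{"type":"number"}},"required":["motion"]}

```bash
mkdir -p pics; cat > h.py <<'E'
import numpy as np, cv2
from scipy.spatial.transform import Rotation as R
from workcell import bot
def cam(name):
    s=bot.read_state(); c=bot.calibration(name); p,d=bot.read_camera(name)
    if 'T_tool_cam' in c:
        T=np.eye(4);T[:3,:3]=R.from_rotvec(s['tcp_rot']).as_matrix();T[:3,3]=s['tool_pos'];T=T@np.array(c['T_tool_cam'])
        o,M=T[:3,3],T[:3,:3]
    else:
        o=np.array(c['origin']);q=np.array(c['orientation']);M=q if q.shape==(3,3) else R.from_rotvec(q).as_matrix()
    return p,d,np.array(c['mtx']),o,M
def rays(px,K,M):
    px=np.atleast_2d(px).astype(float)
    v=np.c_[(px[:,0]-K[0,2])/K[0,0],-(px[:,1]-K[1,2])/K[1,1],-np.ones(len(px))]
    return v@M.T
def onz(px,z,K,o,M):
    r=rays(px,K,M); return o+r*((z-o[2])/r[:,2])[:,None]
def cloud(d,K,o,M):
    v,u=np.mgrid[:480,:640]; r=rays(np.c_[u.ravel(),v.ravel()],K,M)
    return (o+r*d.ravel()[:,None]).reshape(480,640,3)
E
python3 - <<'E'
from h import *
for n in('top','scene'):
    p,d,K,o,M=cam(n); cv2.imwrite(f'pics/{n}1.png',p[...,::-1]); print(n,o,M[:,2],K[0,0],bot.calibration(n).keys())
    P=cloud(d,K,o,M); hsv=cv2.cvtColor(p,cv2.COLOR_RGB2HSV)
    for c,a,b in(('orange',(5,150,120),(20,255,255)),('blue',(100,120,60),(130,255,255))):
        m=(cv2.inRange(hsv,a,b)>0)&(d>0); Q=P[m]
        if len(Q):print(c,len(Q),Q.mean(0).round(3),np.percentile(Q,[2,98],axis=0).round(3).tolist())
E
```

```text
top [ 0.51483752 -0.02734209  0.83063797] [-0.04941629 -0.02331691  0.99850606] 533.4915459714564 dict_keys(['mtx', 'origin', 'orientation'])
orange 4476 [0.495 0.092 0.225] [[0.454, 0.047, 0.22], [0.539, 0.131, 0.257]]
blue 8584 [0.597 0.15  0.016] [[0.305, 0.05, 0.006], [0.695, 0.481, 0.045]]
scene [ 1.02651631 -0.31552471  0.51047336] [ 0.71866939 -0.44307572  0.53590878] 500.8205155484485 dict_keys(['mtx', 'origin', 'orientation'])
orange 1656 [0.389 0.233 0.172] [[-1.067, 0.046, -0.642], [0.541, 2.157, 0.256]]
blue 11166 [0.526 0.244 0.026] [[0.274, 0.046, 0.007], [0.699, 0.636, 0.067]]
```

View pics/top1.png

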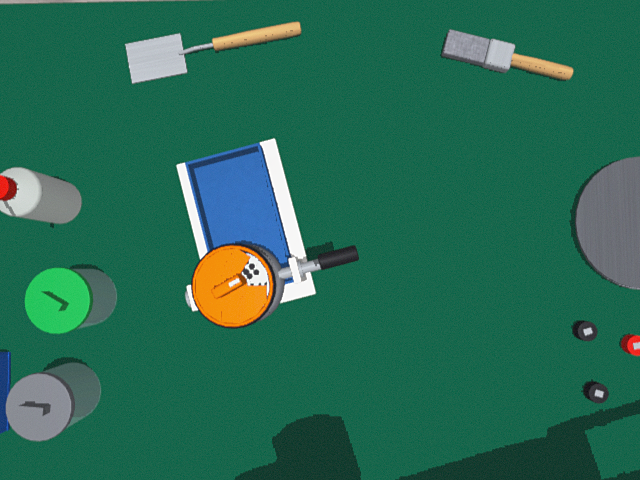

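View pics/scene1.png

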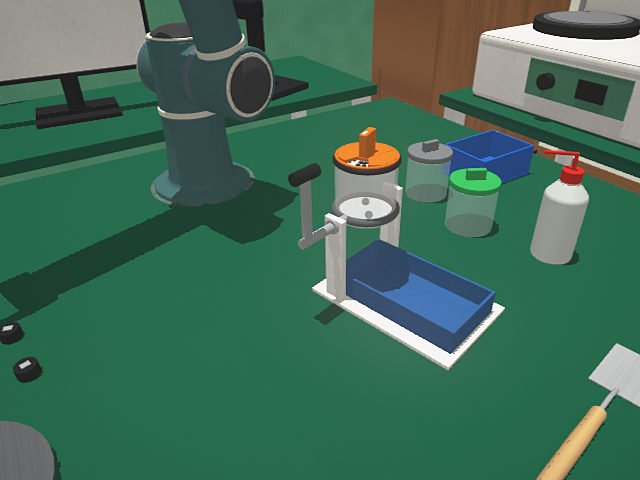

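The top view shows the jar lid at about (233,285), with its window towards (256,270) and the grip bar along it. The black cross grip is at (340,257), and the tray's far end is up at (235,160). The scene view confirms the jar is upright with two balls on its floor.

```bash
python3 - <<'E'
from h import *
p,d,K,o,M=cam('top');P=cloud(d,K,o,M);hsv=cv2.cvtColor(p,cv2.COLOR_RGB2HSV)
near=np.hypot(P[...,0]-.495,P[...,1]-.092)
def rect(m,z,n):
    px=np.argwhere(m)[:,::-1]; W=onz(px,z,K,o,M)[:,:2]
    r=cv2.minAreaRect((W*1000).astype(np.float32)); b=cv2.boxPoints(r); e=[b[1]-b[0],b[2]-b[1]]; e=max(e,key=np.linalg.norm)
    print(n,len(px),np.round(r[0],1),np.round(r[1],1),'yaw',np.arctan2(e[1],e[0]).round(3)); 
org=cv2.inRange(hsv,(5,150,120),(20,255,255))>0
disc=org&(near<.06)&(P[...,2]<.235)
px=np.argwhere(disc)[:,::-1]; h=cv2.convexHull(px.astype(np.int32)); W=onz(h[:,0],.223,K,o,M)[:,:2]
c,r=cv2.minEnclosingCircle((W*1000).astype(np.float32)); print('disc',c,r)
bar=(P[...,2]>.25)&(near<.05); rect(bar,.257,'bar')
wh=bar&(hsv[...,1]<90); print('dash',onz(np.argwhere(wh)[:,::-1],.257,K,o,M).mean(0))
blk=(P[...,2]>.215)&(hsv[...,2]<70)&(P[...,1]<.04)&(P[...,1]>-.12)&(abs(P[...,0]-.52)<.1); rect(blk,.244,'grip'); print(P[blk].max(0),P[blk].mean(0))
blue=(cv2.inRange(hsv,(100,120,60),(130,255,255))>0)&(near<.3)&(P[...,1]<.25)&(P[...,2]>.0); 
f=blue&(abs(P[...,2]-.01)<.006); rect(f,.01,'floor')
base=(hsv[...,1]<50)&(hsv[...,2]>150)&(near<.3)&(abs(P[...,2])<.02)&(P[...,1]<.25);rect(base,.005,'base')
s=bot.read_state();print(s['tool_pos'],R.from_rotvec(s['tcp_rot']).as_matrix().round(3),s['time'],s['width'])
E
```

```text
disc (496.9249267578125, 89.30758666992188) 46.52056121826172
bar 359 [497.4  88.8] [12.2 34.6] yaw -1.067
dash [0.50170742 0.08096086 0.257     ]
grip 636 [520.3 -93.7] [592.4 504.9] yaw 1.136
[ 0.54139543 -0.00942831  0.83063797] [ 0.52703461 -0.03149162  0.29631084]
floor 6373 [587.8 115.1] [209.2 106.6] yaw 0.252
base 3240 [575.7 125.7] [252.  192.2] yaw 0.252
[ 0.23554999 -0.63185439  0.19180411] [[ 0.937  0.349 -0.001]
 [ 0.349 -0.937  0.002]
 [ 0.    -0.002 -1.   ]] 0.15 1.001911089839197
```

Call:
{"api": "step_arm", "payload": {
  "motion": [
    [8.5, 0, 0, -14, 0],
    [8.5, 0, 0, -14, 0],
    [8.5, 0, 0, -14, -10],
    [8.5, 49.7, -58.4, -14, -98.5],
    [8.5, 49.7, -58.4, -14, -98.5],
    [8.5, 49.7, -58.4, -14, -98.5],
    [8.5, 49.7, -58.4, -14, -98.5],
    [8.5, 49.7, -58.4, -14, -98.5],
    [8.5, 49.7, -58.4, -14, -98.5],
    [8.5, 49.7, -58.4, -14, -98.5],
    [8.5, 49.7, -58.4, -14, -98.5],
    [8.5, 49.7, -58.4, -14, -98.5],
    [8.5, 49.7, -58.4, -14, -98.5],
    [8.5, 49.7, -58.4, -14, -98.5],
    [8.5, 49.7, -58.4, -14, -98.5],
    [8.5, 49.7, -58.4, -14, -98.5],
    [8.5, 49.7, -58.4, -14, -98.5],
    [8.5, 49.7, -58.4, -14, -98.5],
    [8.5, 49.7, -58.4, -14, -98.5],
    [8.5, 49.7, -58.4, -14, -98.5]
  ]
}}

```text
time: 2.15
tool_pos: [0.4976, 0.0908, 0.3321]
tcp_rot: [-1.589, -2.708, 0.001]
wrist_force: [-0.5, -0.7, -0.6]
width: 0.994
grip_force: 0.0
```

Call:
{"api": "step_arm", "payload": {
  "motion": [
    [8.5, 0, 0, 0, 0],
    [8.5, 0, 0, 0, 0],
    [8.5, 0, 0, 0, 0]
  ]
}}

```text
time: 2.45
tool_pos: [0.4972, 0.0871, 0.333]
tcp_rot: [1.598, 2.704, -0.0]
wrist_force: [-0.3, 0.6, 0.3]
width: 0.993
grip_force: 0.0
```

```bash
python3 - <<'E'
from h import *
p,d,K,o,M=cam('wrist');P=cloud(d,K,o,M);hsv=cv2.cvtColor(p,cv2.COLOR_RGB2HSV);cv2.imwrite('pics/w1.png',p[...,::-1])
s=bot.read_state();A=R.from_rotvec(s['tcp_rot']).as_matrix();print(s['tool_pos'],A.round(3),s['q'])
near=np.hypot(P[...,0]-.497,P[...,1]-.09)
bar=(P[...,2]>.248)&(P[...,2]<.27)&(near<.035)
px=np.argwhere(bar)[:,::-1];W=onz(px,.257,K,o,M)[:,:2];r=cv2.minAreaRect((W*1000).astype(np.float32));b=cv2.boxPoints(r);e=max([b[1]-b[0],b[2]-b[1]],key=np.linalg.norm)
print(len(px),r,np.arctan2(e[1],e[0]),P[bar].mean(0))
c=np.r_[np.array(r[0])/1000,.249]
print('tool delta cm',(A.T@(c-np.r_[s['tool_pos'][:2],.249]))*100,'yaw tool x',np.arctan2(A[1,0],A[0,0]))
E
```

```text
[0.49731166 0.08714769 0.33308381] [[-0.482  0.876  0.   ]
 [ 0.876  0.482 -0.   ]
 [-0.     0.    -1.   ]] [ 1.24258017e-01 -1.18596204e-01  1.75943073e+00 -1.56531521e-04
  1.50038668e+00 -3.78961760e-01]
740 ((495.8221435546875, 91.19988250732422), (11.076140403747559, 34.72239685058594), 28.77791976928711) -1.0685263 [0.49578624 0.09122207 0.25619928]
tool delta cm [ 4.26816605e-01  6.49342940e-02 -1.01913478e-04] yaw tool x 2.07402704578244
```

View pics/w1.png

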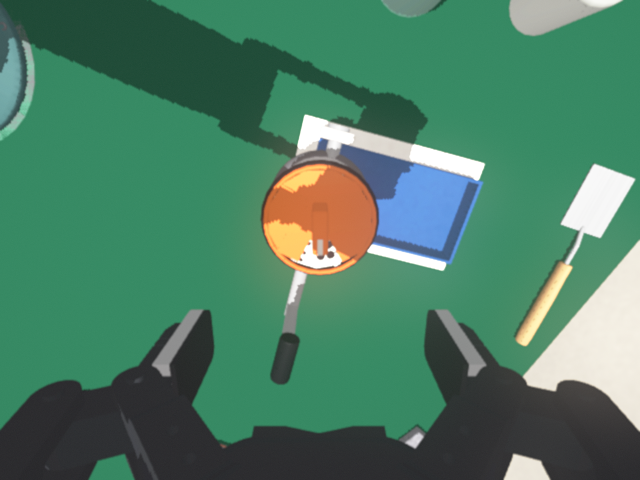

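The wrist view shows the bar at (320,225), aligned with the tool x axis, and the window and dash at (320,248). The yaw agrees, so I descend and grip.

Call:
{"api": "step_arm", "payload": {
  "motion": [
    [8.5, 0.35, 0, 4, 0],
    [8.5, 0.35, 0, 8, 0],
    [8.5, 0.35, 0, 10.3, 0],
    [8.5, 0.35, 0, 10.3, 0],
    [8.5, 0.35, 0, 10.3, 0],
    [1, 0.35, 0, 10.3, 0],
    [1, 0.35, 0, 10.3, 0],
    [1, 0.35, 0, 10.3, 0],
    [1, 0.35, 0, 10.3, 0],
    [1, 0.35, 0, 10.3, 0],
    [1, 0.35, 0, 10.3, 0],
    [1, 0.35, 0, 10.3, 0],
    [1, 0.35, 0, 10.3, 0]
  ],
  "force": 30
}}

```text
time: 3.8
tool_pos: [0.4957, 0.0914, 0.2298]
tcp_rot: [-1.596, -2.706, 0.0]
wrist_force: [0.7, 0.1, 0.1]
width: 0.118
grip_force: 0.0
```

Call:
{"api": "step_arm", "payload": {
  "motion": [
    [0, 0, 0, 0, 0],
    [0, 0, 0, 0, 0],
    [0, 0, 0, 0, 0],
    [0, 0, 0, 0, 0]
  ],
  "force": 30
}}

```text
time: 4.2
tool_pos: [0.4958, 0.0914, 0.2299]
tcp_rot: [1.596, 2.706, -0.0]
wrist_force: [-0.3, 0.8, -0.3]
width: 0.002
grip_force: 0.0
```

```bash
python3 - <<'E'
from h import *
p,d,K,o,M=cam('wrist');cv2.imwrite('pics/w2.png',p[...,::-1]);s=bot.read_state();print(s['width'],s['grip_force'],s['tool_pos'],s['wrist_force'])
p,d,K,o,M=cam('scene');cv2.imwrite('pics/s2.png',cv2.resize(p[60:320,220:520,::-1],None,fx=2,fy=2))
E
```

```text
0.0008063796730897483 0.0 [0.49578443 0.09137441 0.22986669] [0.56560721 0.13268638 0.15590332]
```

View pics/s2.png

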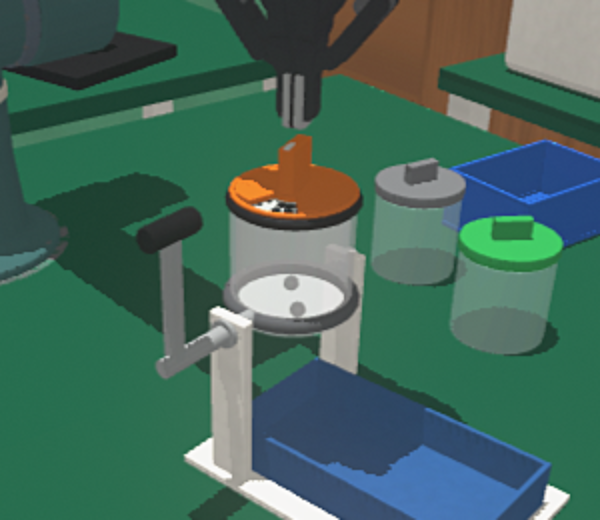

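The fingers appear shut above or behind the bar: tips at (295,125), bar top at (295,145) in the crop. I'll check the tip position by geometry.

```bash
python3 - <<'E'
from h import *
s=bot.read_state()
for n in('scene','top'):
    p,d,K,o,M=cam(n);P=cloud(d,K,o,M)
    for X in (s['tool_pos'],[.4965,.0905,.257]):
        v=M.T@(np.array(X)-o);u=(K[0,0]*v[0]/-v[2]+K[0,2],K[1,1]*-v[1]/-v[2]+K[1,2]);print(n,X,np.round(u,1))
    if n=='scene':
        for y,x in((118,367),(121,366),(110,367),(100,367),(132,367)): print((x,y),p[y,x],P[y,x].round(3))
        print('pix',)
E
```

```text
scene [0.49578671 0.09138968 0.22989714] [367.9 147.4]
scene [0.4965, 0.0905, 0.257] [368.2 129.5]
(367, 118) [126 127 125] [0.503 0.083 0.277]
(366, 121) [79 80 79] [0.501 0.083 0.272]
(367, 110) [112 114 111] [0.503 0.083 0.288]
(367, 100) [86 86 86] [0.504 0.082 0.302]
(367, 132) [144 106  80] [0.503 0.084 0.257]
pix
top [0.49578671 0.09138968 0.22989714] [229.1 286.8]
top [0.4965, 0.0905, 0.257] [224.9 287. ]
```

View pics/w2.png

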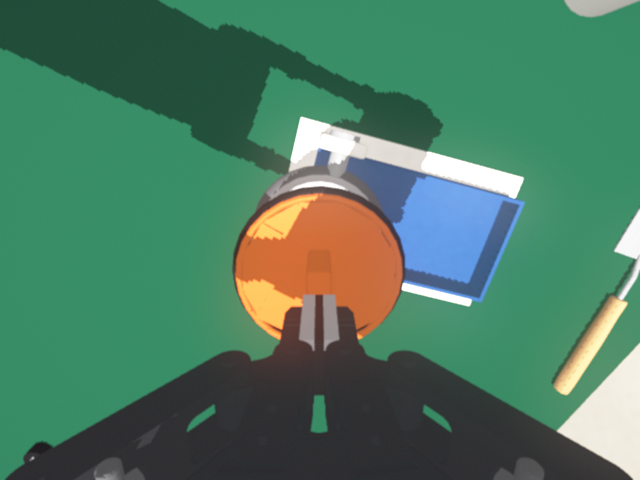

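The depth image puts the real fingertips at about z 0.268 with the reported TCP at 0.230, so the reported TCP lies about 38 mm beyond the tips. The lateral position agrees. I'll correct for this by opening and going 3.6 cm lower.

Call:
{"api": "step_arm", "payload": {
  "motion": [
    [6, 0, 0, 0, 0],
    [6, 0, 0, 0, 0],
    [6, 0, 0, 0, 0],
    [6, 0, 0, 0, 0],
    [6, 0, 0, 0, 0],
    [6, 0, 0, 0, 0],
    [6, 0, 0, 1.8, 0],
    [6, 0, 0, 3.0, 0],
    [6, 0, 0, 3.6, 0],
    [6, 0, 0, 3.6, 0],
    [6, 0, 0, 3.6, 0]
  ],
  "force": 30
}}

```text
time: 5.5
tool_pos: [0.4959, 0.0914, 0.194]
tcp_rot: [-1.596, -2.706, 0.0]
wrist_force: [-0.6, 0.0, 0.7]
width: 0.702
grip_force: 0.0
```

Call:
{"api": "step_arm", "payload": {
  "motion": [
    [0.5, 0, 0, 0, 0],
    [0.5, 0, 0, 0, 0],
    [0.5, 0, 0, 0, 0],
    [0.5, 0, 0, 0, 0],
    [0.5, 0, 0, 0, 0],
    [0.5, 0, 0, 0, 0],
    [0.5, 0, 0, 0, 0]
  ],
  "force": 30
}}

```text
time: 6.2
tool_pos: [0.4961, 0.0914, 0.1944]
tcp_rot: [1.596, 2.706, 0.001]
wrist_force: [-1.6, -0.0, 4.4]
width: 0.134
grip_force: 34.3
```

Gripped: width 11.4 mm, 34 N. Now turn the dial.

Call:
{"api": "step_arm", "payload": {
  "motion": [
    [0.5, 0, 0, 0, -7],
    [0.5, 0, 0, 0, -14],
    [0.5, 0, 0, 0, -21],
    [0.5, 0, 0, 0, -28],
    [0.5, 0, 0, 0, -35],
    [0.5, 0, 0, 0, -42],
    [0.5, 0, 0, 0, -49],
    [0.5, 0, 0, 0, -56],
    [0.5, 0, 0, 0, -63],
    [0.5, 0, 0, 0, -70],
    [0.5, 0, 0, 0, -76],
    [0.5, 0, 0, 0, -76],
    [0.5, 0, 0, 0, -76],
    [0.5, 0, 0, 0, -76]
  ]
}}

```text
time: 7.6
tool_pos: [0.4956, 0.089, 0.1944]
tcp_rot: [0.409, -3.114, 0.007]
wrist_force: [-1.6, -7.3, 6.4]
width: 0.133
grip_force: 34.7
```

Call:
{"api": "step_arm", "payload": {
  "motion": [
    [6, 0, 0, 0, 0],
    [6, 0, 0, 0, 0],
    [6, 0, 0, 0, 0],
    [6, 0, 0, 0, 0],
    [6, 0, 0, 0, 0],
    [6, 0, 0, 0, 0],
    [6, 0, 0, -4, 0],
    [6, 0, 0, -8, 0],
    [6, 0, 0, -12, 0],
    [6, 0, 0, -12, 0],
    [6, 0, 0, -12, 0],
    [6, 0, 0, -12, 0]
  ]
}}

```text
time: 8.8
tool_pos: [0.495, 0.0913, 0.3125]
tcp_rot: [0.408, -3.113, -0.0]
wrist_force: [-0.9, -0.3, -0.1]
width: 0.709
grip_force: 0.0
```

```bash
python3 - <<'E'
from h import *
p,d,K,o,M=cam('wrist');P=cloud(d,K,o,M);hsv=cv2.cvtColor(p,cv2.COLOR_RGB2HSV)
s=bot.read_state();A=R.from_rotvec(s['tcp_rot']).as_matrix();print(s['tool_pos'],A.round(3),s['q'],s['time'])
near=np.hypot(P[...,0]-.497,P[...,1]-.09)
bar=(P[...,2]>.248)&(P[...,2]<.27)&(near<.035)
px=np.argwhere(bar)[:,::-1];W=onz(px,.257,K,o,M)[:,:2];r=cv2.minAreaRect((W*1000).astype(np.float32));b=cv2.boxPoints(r);e=max([b[1]-b[0],b[2]-b[1]],key=np.linalg.norm)
y=np.arctan2(e[1],e[0]);print(len(px),r,y,'dial',y-.252+1.6,y-.252+1.6+np.pi)
m=(P[...,2]>.2)&(P[...,2]<.25)&(hsv[...,2]<70)&(abs(P[...,1]+.03)<.04)&(abs(P[...,0]-.53)<.05);print('grip',m.sum(),P[m].mean(0) if m.any() else '')
p,d,K,o,M=cam('scene');cv2.imwrite('pics/s3.png',cv2.resize(p[60:320,220:520,::-1],None,fx=2,fy=2))
E
```

```text
[0.49478625 0.0912817  0.3119594 ] [[-0.966 -0.258 -0.003]
 [-0.258  0.966 -0.   ]
 [ 0.003  0.    -1.   ]] [ 1.32871665e-01 -1.15535958e-01  1.79416607e+00  7.11211124e-05
  1.46612138e+00 -1.69871831e+00] 8.85
849 ((496.2253112792969, 89.72789001464844), (34.91001892089844, 11.365893363952637), 15.109617233276367) 0.26371256 dial 1.6117126 4.7533054
grip 1444 [ 0.52573701 -0.02876582  0.24094189]
```

View pics/s3.png

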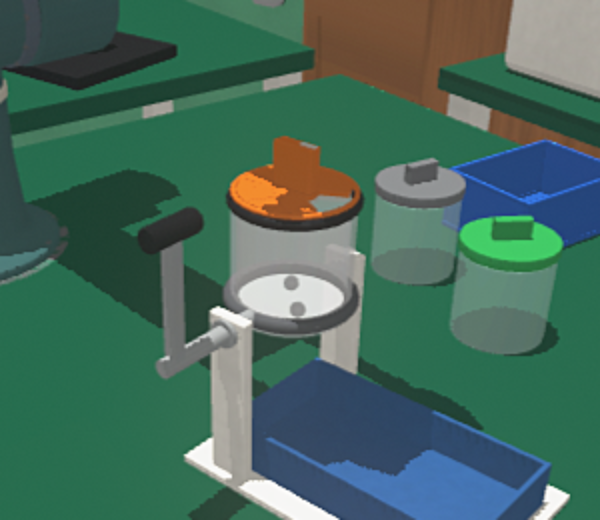

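Dial measures 1.61, the jar is upright and the wedge window is on the tray side. Next, go behind the lever's grip with the fingers shut.

Call:
{"api": "step_arm", "payload": {
  "motion": [
    [0, 6, -12.5, 0, 0],
    [0, 6, -12.5, 0, 0],
    [0, 6, -12.5, 0, 0],
    [0, 6, -12.5, 0, 0],
    [0, 6, -12.5, 0, 0],
    [0, 6, -12.5, 0, 0],
    [0, 6, -12.5, 4, 0],
    [0, 6, -12.5, 8, 0],
    [0, 6, -12.5, 12.3, 0],
    [0, 6, -12.5, 12.3, 0],
    [0, 6, -12.5, 12.3, 0]
  ]
}}

```text
time: 10.0
tool_pos: [0.4696, -0.0437, 0.1906]
tcp_rot: [0.411, -3.112, -0.001]
wrist_force: [0.5, 0.1, 0.3]
width: 0.001
grip_force: 0.0
```

```bash
python3 - <<'E'
from h import *
s=bot.read_state();print(s['tool_pos'],s['wrist_force'],s['time'])
p,d,K,o,M=cam('scene');cv2.imwrite('pics/s4.png',cv2.resize(p[60:320,220:520,::-1],None,fx=2,fy=2))
E
```

```text
[ 0.46963822 -0.04371407  0.190635  ] [0.48475237 0.11771897 0.33057357] 10.0
```

View pics/s4.png

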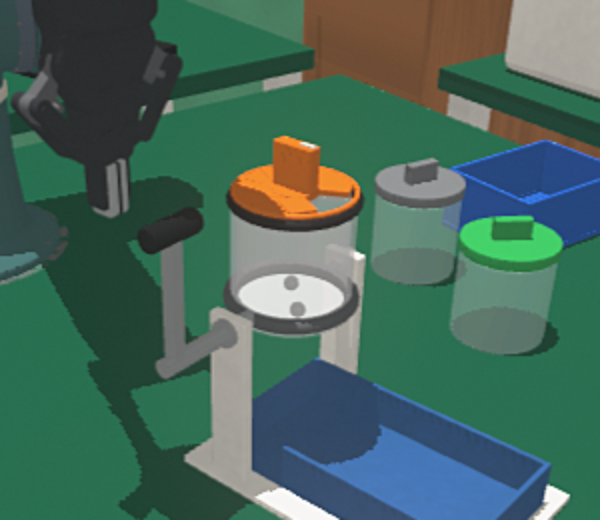

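The fingers (tips at crop 110,215) stand behind the black grip (170,230), free of the jar. Push along the arc.

Call:
{"api": "step_arm", "payload": {
  "motion": [
    [0, -2, 0, 0, 0],
    [0, -3.5, 0, 0, 0],
    [0, -4.2, 0, 0, 0],
    [0, -5, 0, 0.1, 0],
    [0, -5.8, 0, 0.2, 0],
    [0, -6.6, 0, 0.4, 0],
    [0, -7.4, 0, 0.6, 0],
    [0, -8.2, 0, 0.9, 0],
    [0, -9, 0, 1.4, 0],
    [0, -9.8, 0, 1.9, 0],
    [0, -10.6, 0, 2.4, 0],
    [0, -11.3, 0, 3.0, 0],
    [0, -11.6, 0, 3.2, 0],
    [0, -11.6, 0, 3.2, 0],
    [0, -11.6, 0, 3.2, 0]
  ]
}}

```text
time: 11.55
tool_pos: [0.582, -0.0149, 0.1588]
tcp_rot: [0.409, -3.115, -0.0]
wrist_force: [0.5, 0.2, -0.2]
width: -0.001
grip_force: 0.0
```

Call:
{"api": "step_arm", "payload": {
  "motion": [
    [0, 2, 0, 0, 0],
    [0, 4, 0, 0, 0],
    [0, 4, 0, -4, 0],
    [0, 4, 0, -8, 0],
    [0, 4, 0, -12, 0],
    [0, 4, 0, -12, 0],
    [0, 4, 0, -12, 0],
    [0, 4, 0, -12, 0],
    [0, 4, 0, -12, 0],
    [0, 4, 0, -12, 0],
    [0, 4, 0, -12, 0],
    [0, 4, 0, -12, 0],
    [0, 4, 0, -12, 0],
    [0, 4, 0, -12, 0],
    [0, 4, 0, -12, 0],
    [0, 4, 0, -12, 0],
    [0, 4, 0, -12, 0],
    [0, 4, 0, -12, 0],
    [0, 4, 0, -12, 0],
    [0, 4, 0, -12, 0]
  ]
}}

```text
time: 13.55
tool_pos: [0.5435, -0.0253, 0.2789]
tcp_rot: [-0.409, 3.115, -0.0]
wrist_force: [0.1, 0.6, 0.4]
width: 0.0
grip_force: 0.0
```

Call:
{"api": "step_arm", "payload": {
  "motion": [
    [0, 0, 0, 0, 0],
    [0, 0, 0, 0, 0],
    [0, 0, 0, 0, 0],
    [0, 0, 0, 0, 0],
    [0, 0, 0, 0, 0],
    [0, 0, 0, 0, 0],
    [0, 0, 0, 0, 0],
    [0, 0, 0, 0, 0],
    [0, 0, 0, 0, 0],
    [0, 0, 0, 0, 0],
    [0, 0, 0, 0, 0],
    [0, 0, 0, 0, 0],
    [0, 0, 0, 0, 0],
    [0, 0, 0, 0, 0],
    [0, 0, 0, 0, 0],
    [0, 0, 0, 0, 0],
    [0, 0, 0, 0, 0],
    [0, 0, 0, 0, 0],
    [0, 0, 0, 0, 0],
    [0, 0, 0, 0, 0]
  ]
}}

```text
time: 15.55
tool_pos: [0.5435, -0.0253, 0.2789]
tcp_rot: [-0.408, 3.115, 0.0]
wrist_force: [0.8, -0.0, -0.2]
width: -0.005
grip_force: 0.0
```

```bash
python3 - <<'E'
from h import *
s=bot.read_state();print(s['tool_pos'],s['wrist_force'],s['time'])
p,d,K,o,M=cam('scene');p2=cam('top')[0]
a=cv2.resize(p[100:400,240:540,::-1],(400,400));b=cv2.resize(p2[110:330,140:380,::-1],(400,400));cv2.imwrite('pics/s5.png',np.hstack([a,b]))
E
```

```text
[ 0.54348594 -0.02526548  0.27890267] [ 0.78112691 -0.01874131 -0.23105917] 15.55
```

View pics/s5.png

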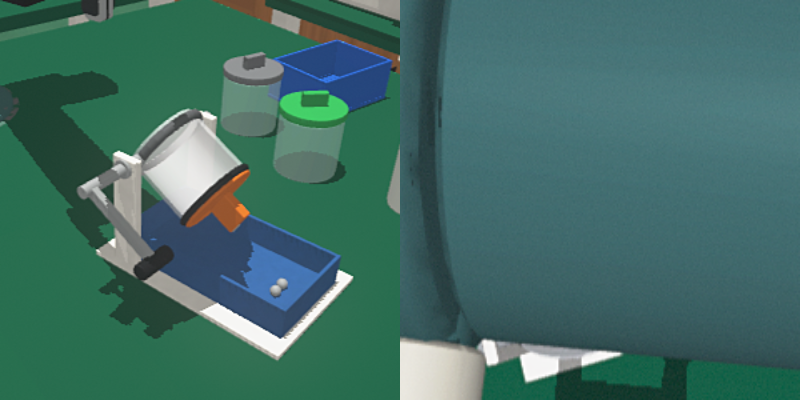

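The jar is tipped over and both balls lie in the tray at (278,288). I'll check the tilt from the lever grip's height and hand in if it is on the stop.

```bash
python3 - <<'E'
from h import *
p,d,K,o,M=cam('scene');P=cloud(d,K,o,M)
x,y=240+155*.75,100+262*.75
g=P[int(y)-3:int(y)+4,int(x)-3:int(x)+4].reshape(-1,3).mean(0)
v=g-np.array([.527,-.03,.135]);v=v+ -9e-3*M[:,2]   # surface -> centre
t=np.arctan2(v[:2]@[.968,.249],v[2]);print(g,np.linalg.norm(v),'tilt',t)
if 1.97<t<2.3: print(bot.finish_job())
E
```

```text
[ 0.61786742 -0.01411538  0.0903147 ] 0.09984615858951165 tilt 2.089907758111294
the job is handed in; nothing more can be done
None
```

The job is done and handed in: the dial was turned to 1.61 rad with the jar upright, the jar was then tipped onto its stop (tilt measured at 2.09 rad), and both balls lie in the blue tray; I did not re-measure the dial after tipping.

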